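Set the showcase door ajar on its stay

TASK

Take the black knob of the stay bar on top of the little showcase, lift the bar and move it, the door following, until the hole ringed in red drops over the steel peg on the roof, then press it fully home so that the door stands ajar on its middle setting, and let go. Feel for the peg gently rather than forcing the bar down on it, and do not disturb the goods around.

Things in the scene. Friction and masses are not known exactly. Their poses are not given: they have to be found in the camera images.
- case: Countertop showcase, wooden frame, clear sides, fixed; 220 mm deep (x), 360 wide (y), roof at 200 mm. Origin: centre of its underside; z up, front faces its own -x. The glazed door (335 mm wide, 196 high) hangs at the front on an upright hinge at (-118, +165) mm in this frame. The slot's centre is at (-85, -55) mm.
- door (a joint): Door opening angle, rad: 0 shut (the door lies along the case's -y from its hinge), growing as the free edge swings out to the case's -x. Rubs a little (about 0.12 N m) and stays where it is left.
- swivel: Pivot that joins the stay bar to the door's top edge, 140 mm from the door's hinge axis. Origin: on the pivot axis at the height of the level bar's underside, 208 mm over the counter; its x axis is horizontal and points along the bar from pivot to knob; z up. It turns nearly freely about z.
- stay (a joint): Lift angle of the stay bar, rad: 0 is level against its stop (also when seated), positive is knob end raised, up to 0.6, about a level axis through the swivel's origin. Stiff: it stays at the lift where it is left, and takes 1.5 to 2 N at the knob to raise or push down.
- knob (a point): Centre of the top of the black round knob that stands up from the stay bar: 18 mm diameter, 34 mm tall above the bar. It is 205 mm along the bar from the pivot axis, its top 39 mm above the bar's underside. The bar is flat, light grey metal, 30 mm wide, 5 mm thick, ending 12 mm beyond the knob's axis.
- red_hole (a point): Centre, at the bar's underside, of the middle one of three 9 mm through holes in the stay bar, marked with a painted red ring; 141 mm along the bar from the pivot axis. The two plain holes, 28 mm to either side of it, are other settings, not wanted.
- slot (a point): Centre of the 30 mm slot in the small steel plate on the roof, at the plate's top, 204 mm over the counter; its y axis runs along the slot. In it stands the fixed upright peg, 7 mm diameter, rising 15 mm above the plate, 11 mm above the level bar's underside. It is on the slot's line, but clamped anywhere up to 10 mm either way along y from this point, unmeasured: find it by touch or sight.
- pinkbox: Pink ring box, 55 x 55 x 32 mm, on the showcase roof; leave alone. Origin: centre of its underside.
- loupe: Black loupe, 32 mm diameter, 22 mm high, on the showcase roof; leave alone. Origin: centre of its underside.
- bluebox: Blue ring box, 55 x 55 x 32 mm, on the counter; leave alone. Origin: centre of its underside.
- goldcase: Clear flat case with a gold piece, 75 x 50 x 18 mm, on the counter; leave alone. Origin: centre of its underside.
- cup: Empty clear drinking cup, 86 mm wide, 110 mm tall, on the counter; leave alone. Origin: centre of its underside.
- amulet_a: Cream oblong amulet, 45 x 32 x 9 mm, on the red tray; leave alone. Origin: centre of its underside.
- amulet_b: Brass round amulet, 40 mm diameter, 9 mm thick, on the red tray; leave alone. Origin: centre of its underside.
- amulet_c: Dark round amulet, 46 mm diameter, 8 mm thick, on the red tray; leave alone. Origin: centre of its underside.

How it is judged:
On the way:
1. the stay bar is raised with its red hole over the slot in the roof plate (value of joint stay above 0.05 rad and horizontal distance between red_hole and slot below 0.02 m), for 0.05 s.
At the end, for the whole second after the job is handed in: The stay bar lies level (lift under 0.022 rad) with its red-ringed hole down over the peg: hole centre within 2.8 mm of the slot's line and within 11.8 mm of the slot's centre along it; the door is at rest and the knob is let go (value of joint stay below 0.022 rad and x of red_hole in the frame of slot between -0.0028 and 0.0028 m and y of red_hole in the frame of slot between -0.0118 and 0.0118 m and velocity of joint door between -0.02 and 0.02 rad/s); the robot touches nothing.
It fails at once if the bar is forced on the peg: more than 20 N between the stay bar and the peg (contact force between swivel and case above 20 N).
It fails at once if goods on the showcase roof are moved by more than 20 mm (distance of any of pinkbox, loupe from where it was at the start of the episode above 0.02 m).
It fails at once if goods on the counter or tray are moved by more than 20 mm (distance of any of bluebox, goldcase, cup, amulet_a, amulet_b, amulet_c from where it was at the start of the episode above 0.02 m).
It also fails if it takes over 64 s, if anything falls off the work surface, if the arm or the gripper's body presses on something with over 40 N, if the wrist force passes 120 N, or if a joint passes its speed limit or range.

ROBOT

A 6-joint arm with a two-finger parallel gripper is mounted at the origin on the work surface. World frame = base frame: x ahead of the robot, y to its left, z up, the work surface at z = 0. Lengths are in m, angles in rad, forces in N, time in s.
With the tool pointing down it reaches from about 0.375 to 0.9 m from the base axis. Payload 3.1 kg.
Tool frame: the origin (TCP) lies between the finger pads; the fingertips stand 8 mm ahead of it and the grasp point (between the pads) lies 11 mm behind it; z points along the fingers, y is the line along which they close (so a half turn about z gives the same grasp; the last joint's range is limited). The gripper opens to 87 mm and grips with 3 to 60 N. Pads are 19 mm wide; open, the fingers measure 117 mm over their backs; the gripper's body (75 mm by 190 mm) begins 51 mm behind the grasp point.
Start: joints at [-1.427, 0.527, 1.433, -0, 1.181, -0.178], TCP at [0.198, -0.593, 0.206] pointing down, gripper open.
Joint ranges: [-3.08, 3.08], [-0.75, 2.2], [0.22, 2.44], [-1.43, 4.57], [0, 2.65], [-2.85, 2.85]. Speed limits (rad/s): [2.79, 2.79, 3.14, 3.14, 3.14, 3.14].

INTERFACE

Orientations are given as a unit quaternion [x, y, z, w].
In Python, from rig import robot, vision, job gives the robot as it stands.
- The arm moves only by the shell command python3 -m handwheel 'ROWS' [OPENING] [FORCE]. ROWS is JSON, a list of rows, each a list of 4 numbers: the shift along the tool's x, y, z as a fraction of full scale, then the turn about the tool's z as a fraction of full scale. A call has 1 to 20 rows; each row is the pose to reach, as a shift and turn from the pose commanded when the call began, along the tool's axes at that moment, turning the shorter way round; what a row does not reach only later rows make up. Full scale, the value 1, is 300 mm for a shift and 2 pi rad for a turn. A row lasts 1/12 s, in which the tool goes at most 41.7 mm and 7.16 degrees, less where a joint would pass 70% of its speed; a pose out of reach is approached as far as the arm can. A call with a number of a shift or a turn outside -1 to 1 is refused whole. A call with a gripper value outside its range is refused whole. OPENING is the opening in per cent of the stroke, from 0 (shut) to 100 (fully open), set as the call begins (- or left out, the last holds). The fingers move at their own pace and stop on an object; FORCE is the grip in N (left out, the last holds). Time passes only in rows, so rows that repeat a pose let the fingers close. It gives the time, the measured TCP pose, the force, the opening and the grip force at its end, in the units of the state.
- robot.get_obs(): the state, without advancing time (a new reading comes with each control period).
- vision.camera(name): name is "scene" or "top"; returns a dict with "frame" (420x560x3 uint8, red, green, blue), "K" (3x3 intrinsics, pixels), "k1" (the pictures are not rectified: a ray, as slopes to the right and down, at radius r is drawn at 1 + k1 r^2 times it, then the intrinsics apply), "cam_to_world" (4x4, takes a point from camera to world coordinates). Camera axes: x right, y down, z forward; pixel columns grow to the right and rows downward; lengths in m; the calibration is good to about 2 mm. A picture is of the moment at which its call begins. There is no depth.
- job.hand_in(): hands the job in; it is judged then, once.
Trained networks look in the newest picture that a camera, given by its name, has taken for a name from the list of things; names that differ only in an ending like _2 or _b are one class to them, and where a whole thing is asked for, a point or a joint stands for the part that bears it (a point fixed in the world has none). Each returns a list of dicts, best first, with "conf" (0 to 1); they miss things now and then, are a little off and sometimes report something else, mostly with a low value. They report only what shows in the picture. A call takes as long as a camera call.
- vision.look_for(camera, label): "point" ([row, column] in pixels, amid what is visible of it).
- vision.outline_of(camera, label): "mask" (420x560 bool, what is visible of it) and "point" ([row, column] in pixels, amid what is visible of it).
The state is a dict: "time": time; "q": joint angles; "joint_velocities": joint speeds; "joint_torque": joint torques, N m; "position": TCP position; "tool_rot": TCP orientation; "ft_force": force on the tool from outside, world axes, zero at the start; "moment": the same for the moment, N m; "grip_width": finger opening in m; "grip_force": force on a finger pad.
Only numpy, scipy, OpenCV 4.12 (cv2) and the standard library are available. Lean on these libraries where they do the work, as an engineer would, in place of code of your own. Each camera call takes 0.05 s, during which the arm holds its last target. There are 200 camera calls.

## Working session

There is one attempt and no reset: what is moved stays moved. The work goes in short steps, Python scripts to look and compute and a shell command to move; the robot and the scene stay as the last step left them, time stands still between calls to the robot, and variables do not carry over. Pictures are saved under pics/ and viewed, at most 10 in all, crops included, and the job is handed in when it is done.

```bash
ls; mkdir -p pics
cat > h.py <<'E'
import numpy as np, cv2
from rig import robot, vision, job
def cam(n):
    c=vision.camera(n); return c
def ray(c,p):
    K=np.array(c["K"]);u=(p[1]-K[0,2])/K[0,0];v=(p[0]-K[1,2])/K[1,1]
    d=np.array([u,v]);s=d.copy()
    for _ in range(30): s=d/(1+c["k1"]*(s@s))
    T=np.array(c["cam_to_world"]);return T[:3,3],T[:3,:3]@np.array([s[0],s[1],1])
def at(c,p,z):
    o,d=ray(c,p);return o+d*(z-o[2])/d[2]
def proj(c,P):
    T=np.array(c["cam_to_world"]);q=T[:3,:3].T@(np.array(P)-T[:3,3]);s=q[:2]/q[2];s=s*(1+c["k1"]*(s@s))
    K=np.array(c["K"]);return np.array([K[1,1]*s[1]+K[1,2],K[0,0]*s[0]+K[0,2]])
def save(c,n): cv2.imwrite("pics/"+n,c["frame"][:,:,::-1])
E
python3 - <<'E'
from h import *
for n in("scene","top"):
    c=cam(n);save(c,n+"0.png");print(n,np.round(c["cam_to_world"],3).tolist(),c["k1"])
    for l,z in(("knob",.247),("red_hole",.213),("slot",.204),("case",.2),("door",.2),("pinkbox",.232),("loupe",.222),("cup",.11),("swivel",.21)):
        for r in vision.look_for(n,l)[:2]: print(l,np.round(r["point"]),round(r["conf"],2),np.round(at(c,r["point"],z),3))
print(robot.get_obs())
E
```

```text
pics
scene [[0.462, 0.71, -0.532, 1.077], [0.887, -0.377, 0.267, -0.242], [-0.011, -0.595, -0.804, 1.007], [0.0, 0.0, 0.0, 1.0]] -0.0017953923008542257
knob [224. 250.] 0.65 [ 0.575 -0.069  0.247]
red_hole [227. 250.] 0.71 [ 0.561 -0.067  0.213]
red_hole [209. 432.] 0.63 [0.725 0.364 0.213]
case [268. 301.] 0.62 [ 0.712 -0.007  0.2  ]
door [226. 259.] 0.64 [ 0.56  -0.043  0.2  ]
door [307. 144.] 0.5 [ 0.635 -0.357  0.2  ]
pinkbox [263. 357.] 0.94 [0.774 0.101 0.232]
loupe [225. 249.] 0.73 [ 0.561 -0.067  0.222]
loupe [280. 338.] 0.55 [0.785 0.044 0.222]
cup [164. 387.] 0.7 [0.48  0.432 0.11 ]
swivel [224. 250.] 0.91 [ 0.551 -0.062  0.21 ]
top [[-0.025, -0.999, 0.048, 0.474], [-1.0, 0.025, 0.006, 0.032], [-0.007, -0.048, -0.999, 1.525], [0.0, 0.0, 0.0, 1.0]] -0.03231410165743705
knob [204. 329.] 0.62 [ 0.543 -0.055  0.247]
knob [114. 285.] 0.5 [0.762 0.044 0.247]
red_hole [203. 327.] 0.78 [ 0.548 -0.052  0.213]
slot [157. 300.] 0.68 [0.664 0.008 0.204]
slot [113. 285.] 0.44 [0.774 0.045 0.204]
case [157. 299.] 0.63 [0.662 0.011 0.2  ]
door [202. 318.] 0.8 [ 0.552 -0.033  0.2  ]
door [
[... 215 characters left out ...]
e': 1.0, 'q': array([-1.42753480e+00,  5.27490931e-01,  1.43266610e+00, -1.11488757e-07,
        1.18141163e+00, -1.78491346e-01]), 'joint_velocities': array([ 0.00050451,  0.00210736,  0.00020893,  0.0006497 , -0.00175095,
        0.0001974 ]), 'joint_torque': array([ 1.31447003e-03, -4.40018892e+01, -1.76992053e+01,  6.33140886e-02,
        5.04305935e-02, -1.28048671e-05]), 'position': array([ 0.19767581, -0.59290888,  0.20596479]), 'tool_rot': array([ 9.87087269e-01,  1.60183407e-01, -2.62791517e-07,  1.19892688e-05]), 'ft_force': array([ 0.19717932, -0.50064428, -0.03976474]), 'moment': array([ 0.05135068, -0.00263745,  0.03666882]), 'grip_force': 0.0, 'grip_width': 0.08750689414966877}
```

Run:
```python
import cv2
a=cv2.imread("pics/scene0.png");b=cv2.imread("pics/top0.png")
cv2.imwrite("pics/s1.png",cv2.resize(a[170:350,120:420],(800,480),interpolation=3))
cv2.imwrite("pics/t1.png",cv2.resize(b[80:260,190:410],(733,600),interpolation=3))
```

```text
(no output)
```

View pics/s1.png

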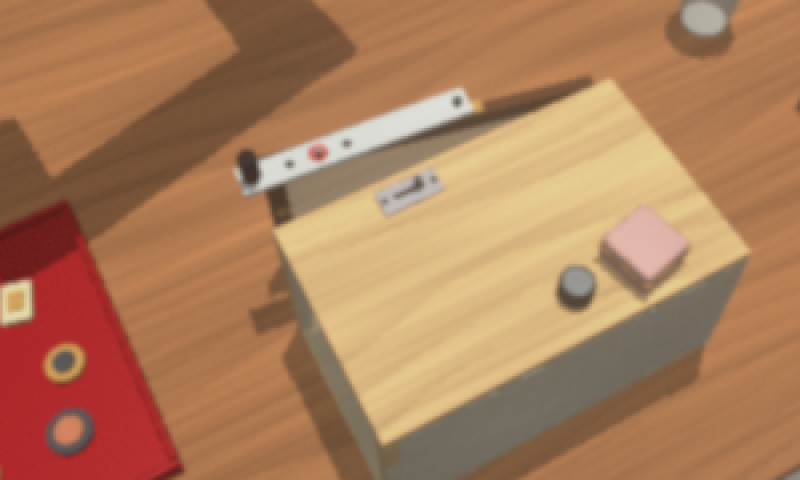

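View pics/t1.png

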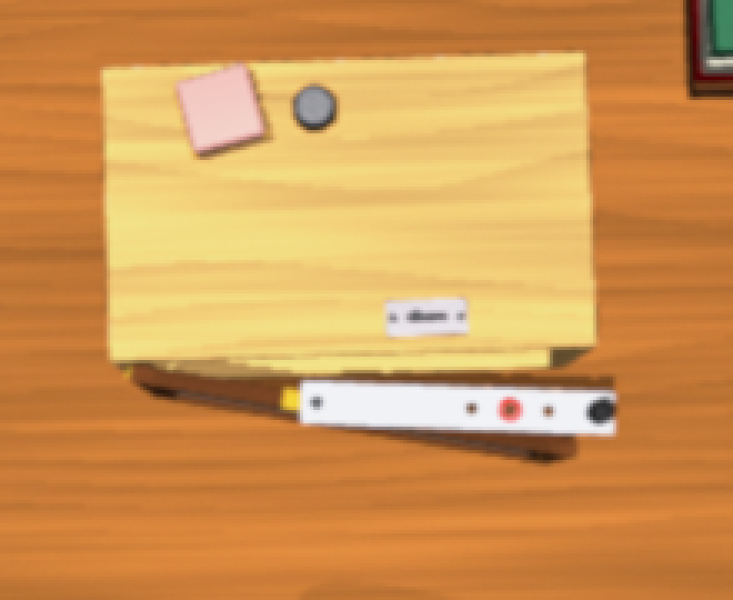

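The scene picture shows the bar lying level in front of the roof, with the ring at about crop (318,152). The top picture shows the pivot at about (row 200.6, col 284.8), the knob at (203, 370), the red ring at (202.7, 343) and the plate at (175, 318). I'll measure by colour and fit the case frame.

```bash
cat > m.py <<'E'
from h import *
from scipy.optimize import least_squares, brentq
def cen(m): 
    ys,xs=np.nonzero(m);return np.array([ys.mean(),xs.mean()])
def roofcase(c,win):
    f=c["frame"].astype(int);h=cv2.cvtColor(c["frame"],cv2.COLOR_RGB2HSV)
    return f,h
def xf(p,v):  # case -> world xy
    v=np.array(v,float);a=p[2];return np.array([p[0]+np.cos(a)*v[0]-np.sin(a)*v[1],p[1]+np.sin(a)*v[0]+np.cos(a)*v[1]])
def plan(p,pegy,d=.141):
    H=xf(p,(-.118,.165));peg=xf(p,(-.085,-.055+pegy))
    piv=lambda t:H+.14*np.array([np.cos(p[2]-np.pi/2-t),np.sin(p[2]-np.pi/2-t)])
    t=brentq(lambda t:np.linalg.norm(piv(t)-peg)-d,0,1.2)
    u=(peg-piv(t))/d;return t,piv(t),u,piv(t)+.205*u,peg
E
python3 - <<'E'
from m import *
import numpy as np
c=cam("top");f=c["frame"]
# roof corners from the viewed crop
cs=[(103,68),(585,53),(595,346),(110,360)];w=[]
for x,y in cs: w.append(at(c,(80+y/3.333-.35,190+x/3.333-.35),.2)[:2])
w=np.array(w);print(np.round(w,4), [round(np.linalg.norm(w[i]-w[(i+1)%4]),4) for i in range(4)])
ctr=w.mean(0); yd=w[0]-w[1]+w[3]-w[2];a=np.arctan2(-yd[0],yd[1]);p=[*ctr,a];print("case",p)
for n,z,g in(("pivot",.213,(200.6,284.8)),("knobtop",.247,(203,369.8)),("red",.213,(202.5,342.8)),("plate",.204,(174.8,317.9))): print(n,np.round(at(c,g,z),4))
s=f.astype(int);m=(s[:,:,0]-s[:,:,1]>60)&(s[:,:,2]>60);m[:, :330]=0;m[:,355:]=0;m[:195]=0;m[212:]=0
print("redring",m.sum(),cen(m),at(c,cen(m),.213))
pw=(s.min(2)>150);q=pw.copy();q[:168]=0;q[184:]=0;q[:,:300]=0;q[:,335:]=0
mm=cv2.morphologyEx(q.astype(np.uint8),cv2.MORPH_CLOSE,np.ones((7,7)))>0;print("plate",mm.sum(),cen(mm),at(c,cen(mm),.204))
print("slot by case",xf(p,(-.085,-.055)),"hinge",xf(p,(-.118,.165)))
c2=cam("scene")
for n,P in(("slot",[*xf(p,(-.085,-.055)),.204]),):print(n,proj(c2,P))
for i,z in enumerate([(.11,.18),(.11,-.18),(-.11,-.18),(-.11,.18)]):print(proj(c2,[*xf(p,z),.2]))
# knob in scene: crop (248,153) top ; slot plate (410,192)
k=lambda x,y:(170+y/2.667-.3,120+x/2.667-.3)
print("scene knobtop",at(c2,k(247,153),.247),"pivot",at(c2,k(457,101),.213),"red",at(c2,k(318,153),.213),"plate",at(c2,k(410,192),.204))
for y in(-.01,0,.01): 
    t,pv,u,kn,peg=plan(p,y);print(y,"door",t,"knob",kn,"yaw",np.degrees(np.arctan2(u[1],u[0])),"peg",peg,"piv",pv)
cv2.imwrite("pics/pk.png",np.hstack([cv2.resize(c["frame"][160:190,295:340,::-1],(400,267),interpolation=0),cv2.resize(c2["frame"][222:252,255:300,::-1],(400,267),interpolation=0)]))
E
```

```text
[[ 0.8106  0.2025]
 [ 0.8125 -0.1559]
 [ 0.594  -0.1561]
 [ 0.5926  0.2012]] [np.float64(0.3584), np.float64(0.2185), np.float64(0.3573), np.float64(0.2179)]
case [np.float64(0.7024110688902581), np.float64(0.022928908919197313), np.float64(0.004440706244515403)]
pivot [0.5562 0.0492 0.213 ]
knobtop [ 0.5433 -0.1518  0.247 ]
red [ 0.548  -0.0913  0.213 ]
plate [ 0.6179 -0.0332  0.204 ]
redring 35 [202.22857143 342.77142857] [ 0.54868495 -0.09123361  0.213     ]
plate 294 [174.49659864 317.52380952] [ 0.61870647 -0.032328    0.204     ]
slot by case [ 0.61765615 -0.03244801] hinge [0.58367952 0.18740328]
slot [241.15644361 272.77425198]
[264.38949405 401.33002468]
[336.85835634 262.07810448]
[255.31445632 221.07234633]
[198.7898989  348.36105472]
scene knobtop [ 0.54101753 -0.15153177  0.247     ] pivot [0.55505987 0.05155784 0.213     ] red [ 0.54770306 -0.08971302  0.213     ] plate [ 0.6197508  -0.03173519  0.204     ]
-0.01 door 0.45716528910285464 knob [ 0.66093888 -0.08963315] yaw -47.499321669875314 peg [ 0.61770055 -0.04244791] piv [0.5224411  0.06150707]
0 door 0.5111085010307826 knob [ 0.66391495 -0.07667609] yaw -43.71437748228544 peg [ 0.61765615 -0.03244801] piv [0.51574223 0.06499199]
0.01 door 0.5600624634452561 knob [ 0.66653236 -0.06371277] yaw -40.14771338822333 peg [ 0.61761174 -0.02244811] piv [0.50983349 0.06846311]
```

View pics/pk.png

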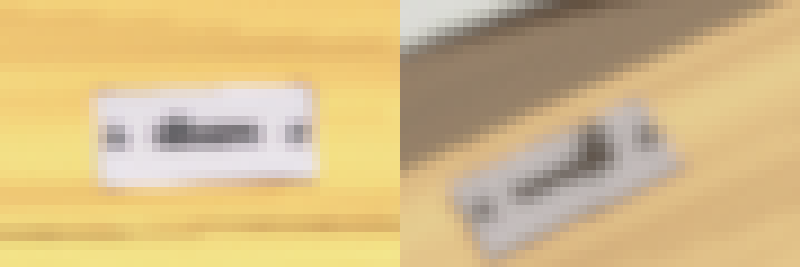

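The peg stands toward the +y end of the slot, with the dark spot at about col 315 in the top picture and 276 in the scene picture. That puts it roughly 6–8 mm along from the slot's centre. Next I work out the approach to the knob.

```bash
cat > go.py <<'E'
from h import *
from scipy.spatial.transform import Rotation as R
def to(P,yaw,Q=None,q=None):
    o=robot.get_obs();Q=o["position"] if Q is None else Q;r=R.from_quat(o["tool_rot"])
    y0=np.degrees(np.arctan2(*r.as_matrix()[[1,0],0]))
    d=r.inv().apply(np.array(P)-Q)/.3;t=-((yaw-y0+180)%360-180)/360
    return np.round([*d,t],4)
E
python3 - <<'E'
from go import *
c=cam("scene")
for z,px in((.204,(239.6,277.2)),(.219,(235.8,276))):print(at(c,px,z))
print(to([.37,-.372,.3],52),to([.542,-.1517,.3],86))
E
```

```text
[ 0.61871774 -0.02097778  0.204     ]
[ 0.61640143 -0.02272431  0.219     ]
[ 0.7777 -0.5169 -0.3134 -0.0932] [ 1.5538 -1.0322 -0.3134 -0.1877]
```

```bash
python3 -m handwheel '[[0.1,-0.06,-0.1,-0.01],[0.2,-0.13,-0.2,-0.03],[0.3,-0.2,-0.31,-0.05],[0.42,-0.27,-0.313,-0.065],[0.54,-0.35,-0.313,-0.08],[0.66,-0.43,-0.313,-0.093],[0.7777,-0.5169,-0.3134,-0.0932],[0.7777,-0.5169,-0.3134,-0.0932]]' 60 10; python3 -c "
from go import *
print(to([.542,-.1517,.3],86))"
```

```text
time: 1.82
position: [0.3719, -0.3677, 0.3004]
tool_rot: [0.898, 0.44, 0.001, -0.001]
ft_force: [0.2, 0.0, 0.1]
grip_width: 0.0531
grip_force: 0.0
[ 0.9164  0.0063  0.0034 -0.094 ]
```

```bash
python3 -m handwheel '[[0.12,0,0,-0.02],[0.25,0,0,-0.04],[0.38,0,0,-0.06],[0.5,0,0,-0.08],[0.62,0,0,-0.09],[0.74,0,0,-0.094],[0.84,0,0,-0.094],[0.92,0.0,0.0,-0.094],[0.92,0,0,-0.094],[0.92,0,0,-0.094],[0.92,0,0,-0.094]]'
python3 - <<'E'
from go import *
print(to([.542,-.1517,.224],86))
c=cam("scene");save(c,"a.png")
cv2.imwrite("pics/a1.png",cv2.resize(c["frame"][120:300,150:390,::-1],(800,600),interpolation=2))
E
```

```text
time: 2.73
position: [0.5396, -0.1548, 0.2999]
tool_rot: [0.732, 0.681, -0.0, -0.0]
ft_force: [0.1, -1.1, 0.3]
grip_width: 0.0523
grip_force: 0.0
[ 0.011   0.0074  0.253  -0.0004]
```

View pics/a1.png

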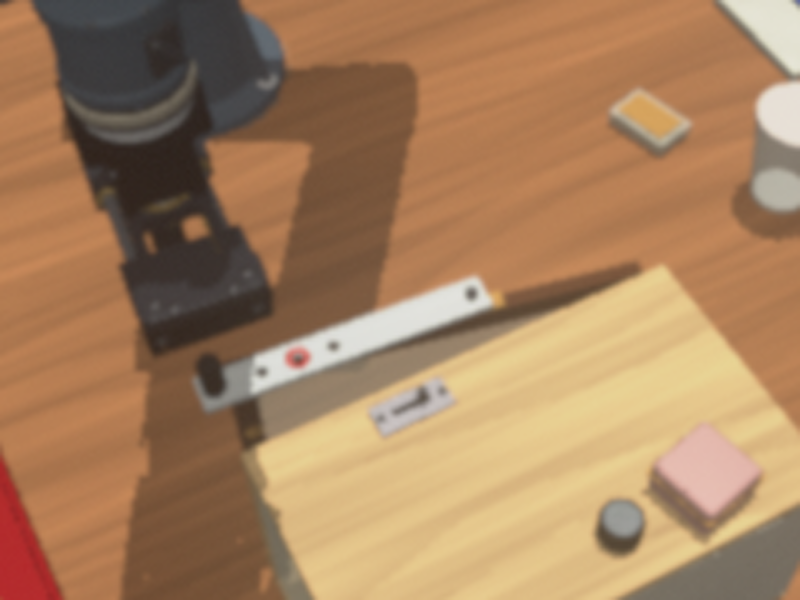

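The gripper hangs above and behind the knob, which is at crop (210,375), as expected. Descend and close.

```bash
python3 -m handwheel '[[0.011,0.0074,0.06,0],[0.011,0.0074,0.12,0],[0.011,0.0074,0.18,0],[0.011,0.0074,0.22,0],[0.011,0.0074,0.25,0],[0.011,0.0074,0.25,0],[0.011,0.0074,0.25,0]]'; python3 -m handwheel '[[0,0,0,0],[0,0,0,0],[0,0,0,0],[0,0,0,0],[0,0,0,0],[0,0,0,0]]' 0 20
```

```text
time: 3.37
position: [0.5421, -0.1522, 0.2249]
tool_rot: [0.733, 0.68, -0.0, -0.0]
ft_force: [0.0, 0.3, 1.0]
grip_width: 0.0521
grip_force: 0.0
time: 3.87
position: [0.5425, -0.1513, 0.2252]
tool_rot: [0.732, 0.681, 0.0, 0.0]
ft_force: [-0.5, -0.5, -0.0]
grip_width: 0.0199
grip_force: 0.0
```

```bash
python3 -m handwheel '[[0,0,0,0],[0,0,0,0],[0,0,0,0]]'; python3 -m handwheel '[[0.004,0,-0.02,0],[0.008,0,-0.04,0],[0.013,0,-0.06,0],[0.017,0,-0.08,0],[0.021,0,-0.1,0],[0.025,0,-0.115,0],[0.025,0,-0.115,0],[0.025,0,-0.115,0]]'
python3 - <<'E'
from h import *
c=cam("scene");save(c,"b.png")
cv2.imwrite("pics/b1.png",cv2.resize(c["frame"][150:270,180:340,::-1],(800,600),interpolation=2))
E
```

```text
time: 4.12
position: [0.5425, -0.1514, 0.225]
tool_rot: [0.732, 0.681, 0.0, 0.0]
ft_force: [0.4, -0.0, 0.2]
grip_width: 0.0166
grip_force: 20.0
time: 4.78
position: [0.5428, -0.1425, 0.2595]
tool_rot: [0.732, 0.681, 0.001, -0.001]
ft_force: [1.7, 5.6, -3.1]
grip_width: 0.0163
grip_force: 20.0
```

View pics/b1.png

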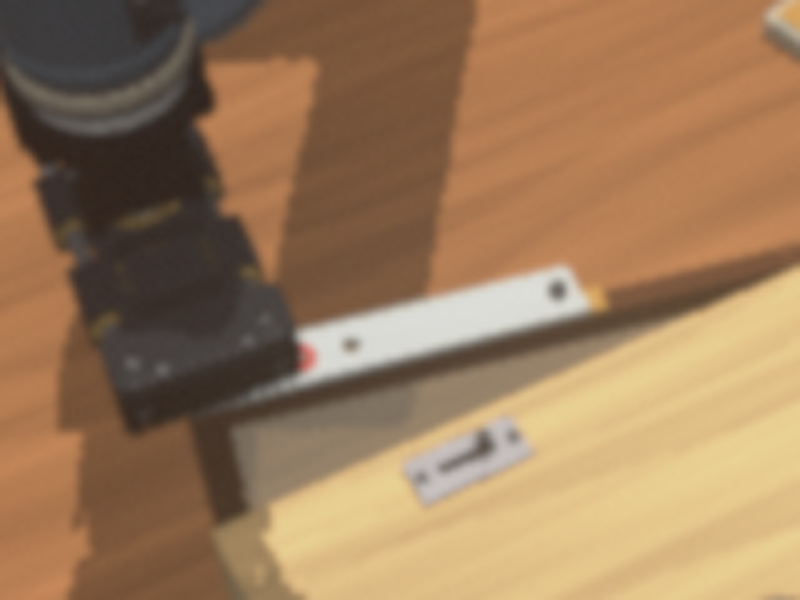

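The bar is raised and the grip holds at 20 N. Next come the waypoints that swing the door to its middle setting.

```bash
cat > wp.py <<'E'
from m import *; from go import *
P=[.7027,.0229,.0044]
def tcp(piv,u,phi): 
    r=.205*np.cos(phi)-.028*np.sin(phi);return np.array([*(piv+r*u),.208+.205*np.sin(phi)+.028*np.cos(phi)-.011])
def ang(u): return np.degrees(np.arctan2(u[1],u[0]))
E
python3 - <<'E'
from wp import *
phi=.169
t1,pv,u,kn,peg=plan(P,.0078,.141*np.cos(phi));H=xf(P,(-.118,.165));print("peg",peg,"door",t1,ang(u),"reach check",np.linalg.norm(kn))
o=robot.get_obs()["position"]
t0=np.arctan2(.028,.137)
for s in np.linspace(0,1,9):
    t=t0+s*(t1-t0);b=np.radians(-94+s*(ang(u)+94));d=np.array([np.cos(b),np.sin(b)])
    pt=H+.14*np.array([np.cos(P[2]-np.pi/2-t),np.sin(P[2]-np.pi/2-t)])
    w=tcp(pt,d,phi);print(round(s,2),np.round(w,4),to(w,np.degrees(b)+180))
E
```

```text
peg [ 0.6179085  -0.02467354] door 0.5350918774138288 -41.06683285603668 reach check 0.6711330040701265
0.0 [ 0.5428 -0.1468  0.2591] [-0.0139  0.001   0.0006 -0.0004]
0.12 [ 0.5599 -0.1458  0.2591] [-0.0065  0.0576  0.0006 -0.0188]
0.25 [ 0.5769 -0.142   0.2591] [ 0.0104  0.1132  0.0006 -0.0372]
0.38 [ 0.5935 -0.1353  0.2591] [ 0.0366  0.167   0.0007 -0.0556]
0.5 [ 0.6096 -0.1258  0.2591] [ 0.0719  0.218   0.0007 -0.074 ]
0.62 [ 0.6247 -0.1137  0.2591] [ 0.1158  0.2653  0.0008 -0.0923]
0.75 [ 0.6386 -0.0991  0.2591] [ 0.1677  0.3081  0.0009 -0.1107]
0.88 [ 0.6511 -0.0822  0.2591] [ 0.2272  0.3455  0.001  -0.1291]
1.0 [ 0.6619 -0.063   0.2591] [ 0.2934  0.3769  0.0011 -0.1475]
```

```bash
python3 -m handwheel '[[-0.01,0.03,0,-0.01],[-0.006,0.058,0,-0.019],[0.002,0.085,0,-0.028],[0.01,0.113,0,-0.037],[0.023,0.14,0,-0.046],[0.037,0.167,0,-0.056],[0.054,0.192,0,-0.065],[0.072,0.218,0,-0.074],[0.094,0.242,0,-0.083],[0.116,0.265,0,-0.092],[0.142,0.287,0,-0.101],[0.168,0.308,0,-0.111],[0.198,0.327,0,-0.12],[0.227,0.345,0,-0.129],[0.26,0.361,0,-0.138],[0.293,0.377,0,-0.147],[0.293,0.377,0,-0.147],[0.293,0.377,0,-0.147],[0.293,0.377,0,-0.147]]'
python3 - <<'E'
from wp import *
for n in("scene","top"):
    c=cam(n);save(c,"c_%s.png"%n);print(proj(c,[.6179,-.0247,.219]))
a=cv2.imread("pics/c_scene.png")[170:290,210:330];b=cv2.imread("pics/c_top.png")[140:240,265:365]
cv2.imwrite("pics/c1.png",np.hstack([cv2.resize(a,(400,400),interpolation=2),cv2.resize(b,(400,400),interpolation=2)]))
print(to([.6619,-.063,.2591],-41.1+180))
E
```

```text
time: 6.42
position: [0.6623, -0.0657, 0.2597]
tool_rot: [0.353, 0.936, -0.001, 0.001]
ft_force: [0.1, -1.1, -0.9]
grip_width: 0.0166
grip_force: 20.0
[236.59279719 275.55043637]
[174.22600855 314.66426879]
[ 0.0063  0.0061  0.0019 -0.0006]
```

View pics/c1.png

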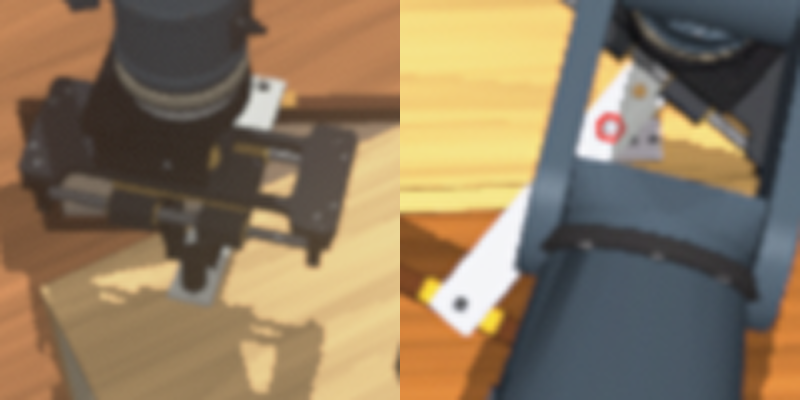

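The red ring shows at top (row 171.6, col 316.9) and the pivot at (215.4, 279.6), so I can measure both positions in this view.

Run:
```python
from wp import *
c=cam("top");s=c["frame"].astype(int)
m=(s[:,:,0]-s[:,:,1]>60)&(s[:,:,0]-s[:,:,2]>40)&(s[:,:,2]>70);w=np.zeros_like(m);w[164:180,309:325]=1;m&=w
r=cen(m);h=at(c,r,.2366);pv=at(c,(215.4,279.6),.213);print(m.sum(),r,"hole",h,"pivot",pv,np.linalg.norm((h-pv)[:2]))
u=(h-pv)[:2];u/=np.linalg.norm(u);print("bar yaw",ang(u))
o=robot.get_obs();print(o["position"],np.linalg.norm(o["position"][:2]-pv[:2]),"hole from tcp",o["position"][:2]-(.1974-.139)*u)
n=[proj(c,[.6177,y-.0325,.219]) for y in (-.01,0,.01)];print(n)
H=xf(P,(-.118,.165));print("pivot r",np.linalg.norm(pv[:2]-H))
```

```text
30 [171.33333333 316.73333333] hole [ 0.62277719 -0.02906417  0.2366    ] pivot [0.52056773 0.06265507 0.213     ] 0.13732878129432358
bar yaw -41.90370607908414
[ 0.66209721 -0.06557438  0.25969207] 0.1909800678112076 hole from tcp [ 0.61863194 -0.02657014]
[array([174.12349294, 322.02051735]), array([174.22724881, 317.88904673]), array([174.33112919, 313.75759833])]
pivot r 0.13991643943069276
```

```bash
python3 -m handwheel '[[0.01,0.002,0,0],[0.013,0.002,0.01,0],[0.01,0.002,0.02,0],[0.007,0.002,0.03,0],[0.004,0.002,0.04,0],[0.0,0.002,0.047,0],[0.0,0.002,0.05,0],[0.0,0.002,0.05,0]]'
cat > look.py <<'E'
from wp import *
def look():
    c=cam("top");s=c["frame"].astype(int);o=robot.get_obs();z=o["position"][2]
    phi=(z-.225)/.205
    m=(s[:,:,0]-s[:,:,1]>60)&(s[:,:,0]-s[:,:,2]>40)&(s[:,:,2]>70);w=np.zeros_like(m);w[164:180,309:325]=1;m&=w
    r=cen(m);h=at(c,r,.213+.141*phi);print("phi",round(phi,3),m.sum(),r,"hole",h,o["position"],o["ft_force"])
    return c
E
python3 - <<'E'
from look import *
c=look();save(c,"d.png")
cv2.imwrite("pics/d1.png",cv2.resize(c["frame"][150:225,265:365,::-1],(800,600),interpolation=2))
E
```

```text
time: 7.23
position: [0.6622, -0.0639, 0.2439]
tool_rot: [0.352, 0.936, -0.0, -0.001]
ft_force: [-1.3, -0.7, 0.7]
grip_width: 0.0164
grip_force: 20.0
phi 0.093 33 [173.09090909 315.24242424] hole [ 0.61982862 -0.02585799  0.2260952 ] [ 0.66218846 -0.06384084  0.24403913] [-0.51140956 -1.19700826  0.2184009 ]
```

View pics/d1.png

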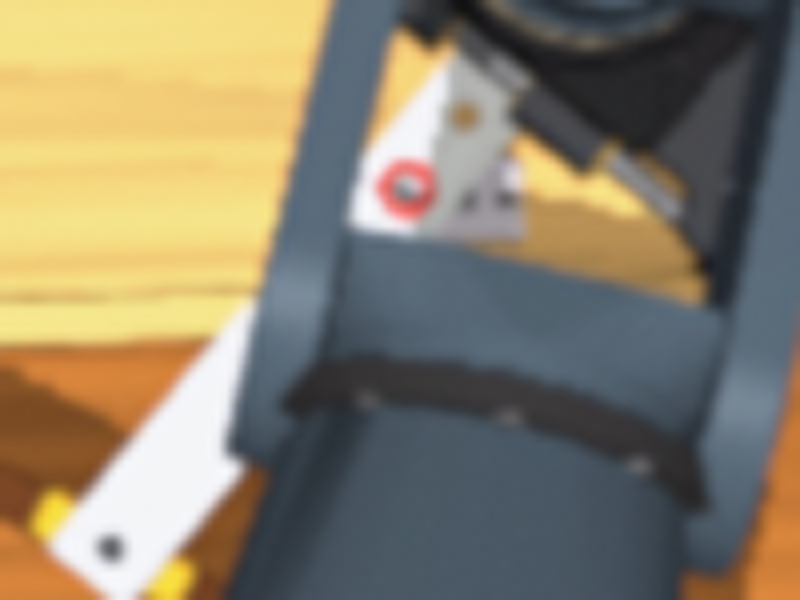

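The ring is at (row 173.1, col 315.2). Through the hole I see grey plate rather than wood, and the slot's end shows at about (175.5, 323). The hole is close over the peg, so I'll ease it about 1 mm toward the case's -x and lower gently, feeling for contact.

```bash
python3 -m handwheel '[[0.004,-0.001,0.0,0],[0.003,-0.001,0.003,0],[0.003,-0.001,0.006,0],[0.003,-0.001,0.009,0],[0.003,-0.001,0.012,0],[0.003,-0.001,0.014,0],[0.003,-0.001,0.014,0]]'; python3 -c "
from look import *
look()"
```

```text
time: 7.87
position: [0.6623, -0.064, 0.2412]
tool_rot: [0.352, 0.936, -0.0, 0.001]
ft_force: [-0.4, -2.5, 4.3]
grip_width: 0.0163
grip_force: 20.0
phi 0.079 34 [173.32352941 315.02941176] hole [ 0.61950147 -0.02541797  0.22410344] [ 0.66224795 -0.06395152  0.2411433 ] [ 0.04559345 -2.3224711   5.59709583]
```

Contact at the expected height of the peg top (5 N). I'll slide lightly toward -x by steps.

```bash
python3 -m handwheel '[[0.0013,-0.0015,0,0],[0.0025,-0.003,0,0],[0.0025,-0.003,0,0],[0.0025,-0.003,0,0]]'; python3 -c "
from look import *
look()";  python3 -m handwheel '[[0.0013,-0.0015,0,0],[0.0025,-0.003,0,0],[0.0025,-0.003,0,0],[0.0025,-0.003,0,0]]'; python3 -c "
from look import *
look()"
```

```text
time: 8.25
position: [0.6597, -0.0634, 0.2394]
tool_rot: [0.352, 0.936, 0.0, -0.001]
ft_force: [0.6, -0.4, 0.4]
grip_width: 0.0165
grip_force: 20.0
phi 0.07 35 [174.54285714 315.        ] hole [ 0.61668577 -0.02532066  0.22287904] [ 0.65973886 -0.06339025  0.23936315] [ 0.17828654 -0.971508    0.84330494]
time: 8.63
position: [0.6593, -0.0636, 0.2398]
tool_rot: [0.352, 0.936, 0.0, -0.0]
ft_force: [2.7, -0.9, 0.2]
grip_width: 0.0163
grip_force: 20.0
phi 0.073 35 [174.6        315.02857143] hole [ 0.61650758 -0.02537047  0.22322735] [ 0.65930809 -0.06360551  0.23986956] [ 1.49745097  0.43766774 -0.78751051]
```

It dropped in: the force vanished, and the next slide was stopped sideways by the peg. Undo that slide, then lower in two stages while following the arc.

```bash
python3 -m handwheel '[[-0.0025,0.003,0,0],[-0.004,0.003,0.005,0],[-0.005,0.003,0.01,0],[-0.006,0.003,0.015,0],[-0.007,0.003,0.02,0],[-0.007,0.003,0.02,0],[-0.007,0.003,0.02,0]]'; python3 -c "
from look import *
look()"
```

```text
time: 9.27
position: [0.661, -0.0645, 0.2339]
tool_rot: [0.352, 0.936, 0.0, -0.001]
ft_force: [-1.2, 0.5, -0.3]
grip_width: 0.0164
grip_force: 20.0
phi 0.044 38 [174.52631579 314.94736842] hole [ 0.61713774 -0.0253588   0.21913997] [ 0.66105064 -0.0645321   0.23392691] [-1.07692406  0.61238535 -0.36667121]
```

```bash
python3 -m handwheel '[[-0.001,0,0.005,0],[-0.002,0,0.01,0],[-0.003,0,0.015,0],[-0.004,0,0.02,0],[-0.005,0,0.025,0],[-0.005,0,0.028,0],[-0.005,0,0.028,0],[-0.005,0,0.028,0]]'; python3 -c "
from look import *
look()"
```

```text
time: 9.98
position: [0.6627, -0.0657, 0.2257]
tool_rot: [0.352, 0.936, 0.0, -0.0]
ft_force: [-0.9, 0.9, -0.5]
grip_width: 0.0165
grip_force: 20.0
phi 0.004 37 [174.37837838 315.10810811] hole [ 0.61810596 -0.02600663  0.21349407] [ 0.66269207 -0.06569147  0.22571833] [0.07623083 2.10864919 0.43614336]
```

```bash
python3 -m handwheel '[[0,0,0.003,0],[0,0,0.006,0],[0,0,0.009,0],[0,0,0.009,0],[0,0,0.009,0]]'; python3 -c "
from look import *
look()"
```

```text
time: 10.45
position: [0.663, -0.0659, 0.2234]
tool_rot: [0.352, 0.936, -0.0, 0.001]
ft_force: [0.3, 0.1, 1.3]
grip_width: 0.0161
grip_force: 20.0
phi -0.008 34 [174.35294118 314.97058824] hole [ 0.6183518  -0.02574451  0.21189468] [ 0.66301686 -0.0659007   0.22339298] [-0.15540134  0.76290508  1.68612665]
```

```bash
python3 -m handwheel '[[0,0,0.002,0],[0,0,0.004,0],[0,0,0.006,0],[0,0,0.006,0],[0,0,0.006,0]]'; python3 -c "
from look import *
look()"
```

```text
time: 10.92
position: [0.6631, -0.0661, 0.2217]
tool_rot: [0.352, 0.936, -0.0, 0.001]
ft_force: [0.6, -0.3, 3.3]
grip_width: 0.0166
grip_force: 20.0
phi -0.016 35 [174.31428571 314.91428571] hole [ 0.6185776  -0.02566122  0.21072866] [ 0.66312967 -0.06606311  0.2216977 ] [ 1.1824171  -0.51109742  3.01656062]
```

```bash
python3 -m handwheel '[[0,0,0.002,0],[0,0,0.004,0],[0,0,0.007,0],[0,0,0.007,0],[0,0,0.007,0]]'
```

```text
time: 11.38
position: [0.6629, -0.066, 0.2194]
tool_rot: [0.352, 0.936, -0.0, 0.0]
ft_force: [1.7, -1.2, 3.4]
grip_width: 0.0163
grip_force: 20.0
```

Force stays low while z falls, so the pads may be sliding on the knob. I'll release, rise, and check the level by pressing the knob top with closed fingers.

```bash
python3 -m handwheel '[[0,0,-0.008,0],[0,0,-0.008,0],[0,0,-0.008,0],[0,0,-0.008,0],[0,0,-0.008,0]]' 45; python3 -m handwheel '[[0,0,-0.05,0],[0,0,-0.1,0],[0,0,-0.15,0],[0,0,-0.2,0],[0,0,-0.2,0],[0,0,-0.2,0]]'
python3 - <<'E'
from look import *
c=look();save(c,"e0.png");c2=cam("scene");save(c2,"e.png")
a=c["frame"][150:225,265:365,::-1];b=c2["frame"][150:270,200:300,::-1]
cv2.imwrite("pics/e1.png",np.hstack([cv2.resize(b,(375,450),interpolation=2),cv2.resize(a,(425,450),interpolation=2)]))
E
```

```text
time: 11.8
position: [0.662, -0.0654, 0.2209]
tool_rot: [0.352, 0.936, -0.0, -0.001]
ft_force: [0.7, 0.5, -0.3]
grip_width: 0.0372
grip_force: 0.0
time: 12.3
position: [0.6629, -0.0657, 0.2821]
tool_rot: [0.352, 0.936, 0.0, 0.001]
ft_force: [0.7, -0.3, 0.1]
grip_width: 0.039
grip_force: 0.0
phi 0.273 35 [174.77142857 314.88571429] hole [ 0.61302512 -0.02377913  0.25148601] [ 0.66217997 -0.06553008  0.28095484] [-0.47175007 -0.76557324  0.01220234]
```

View pics/e1.png

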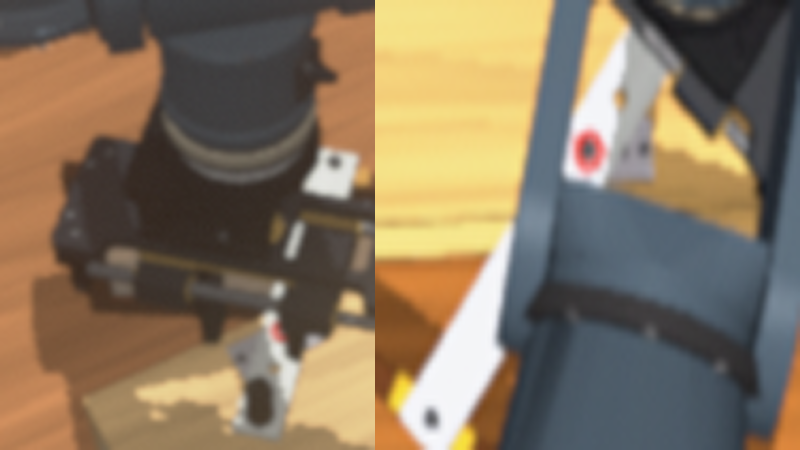

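The peg now shows in the ringed hole at about (174.8, 314.9) in the top view, and the knob is free. Close the fingers above the knob and press down.

```bash
python3 -m handwheel '[[0,0,0,0],[0,0,0,0],[0,0,0,0],[0,0,0,0],[0,0,0,0],[0,0,0,0],[0,0,0,0],[0,0,0,0]]' 0; python3 -m handwheel '[[0,0,0.02,0],[0,0,0.04,0],[0,0,0.06,0],[0,0,0.072,0],[0,0,0.072,0],[0,0,0.072,0]]'; python3 -m handwheel '[[0,0,0.003,0],[0,0,0.006,0],[0,0,0.01,0],[0,0,0.01,0],[0,0,0.01,0]]'
```

```text
time: 13.07
position: [0.6627, -0.0657, 0.2817]
tool_rot: [0.352, 0.936, 0.0, 0.0]
ft_force: [0.3, -1.1, 1.3]
grip_width: 0.0015
grip_force: 0.0
time: 13.57
position: [0.6624, -0.0656, 0.2594]
tool_rot: [0.352, 0.936, -0.0, -0.001]
ft_force: [-1.3, -0.3, -0.5]
grip_width: 0.0007
grip_force: 0.0
time: 13.98
position: [0.6626, -0.0657, 0.2571]
tool_rot: [0.352, 0.936, 0.0, 0.0]
ft_force: [-0.2, 0.4, -1.0]
grip_width: 0.0005
grip_force: 0.0
```

```bash
python3 -m handwheel '[[0,0,0.003,0],[0,0,0.006,0],[0,0,0.01,0],[0,0,0.01,0],[0,0,0.01,0]]';python3 -m handwheel '[[0,0,0.003,0],[0,0,0.006,0],[0,0,0.008,0],[0,0,0.008,0],[0,0,0.008,0]]'
```

```text
time: 14.4
position: [0.6626, -0.0657, 0.2539]
tool_rot: [0.352, 0.936, -0.0, -0.0]
ft_force: [0.1, -0.3, -0.1]
grip_width: 0.0003
grip_force: 0.0
time: 14.82
position: [0.6626, -0.0658, 0.2516]
tool_rot: [0.352, 0.936, -0.0, -0.0]
ft_force: [0.8, 0.3, -0.8]
grip_width: 0.0002
grip_force: 0.0
```

```bash
python3 -m handwheel '[[0,0,0.003,0],[0,0,0.006,0],[0,0,0.008,0],[0,0,0.008,0],[0,0,0.008,0]]'
python3 - <<'E'
from look import *
c2=cam("scene");save(c2,"f.png");o=robot.get_obs();print(o["position"],o["ft_force"])
print(proj(c2,[*o["position"][:2],.243]),proj(c2,[.6627,-.0657,.247]))
b=c2["frame"][195:275,215:305,::-1]
cv2.imwrite("pics/f1.png",cv2.resize(b,(675,600),interpolation=2))
E
```

```text
time: 15.23
position: [0.6626, -0.0657, 0.2492]
tool_rot: [0.352, 0.936, -0.0, -0.0]
ft_force: [0.1, 0.8, 0.5]
grip_width: 0.0007
grip_force: 0.0
[ 0.66264452 -0.06572634  0.24925184] [-0.13582278  0.33476077  0.5587975 ]
[252.81100797 268.17294772] [251.91653318 268.13105411]
```

View pics/f1.png

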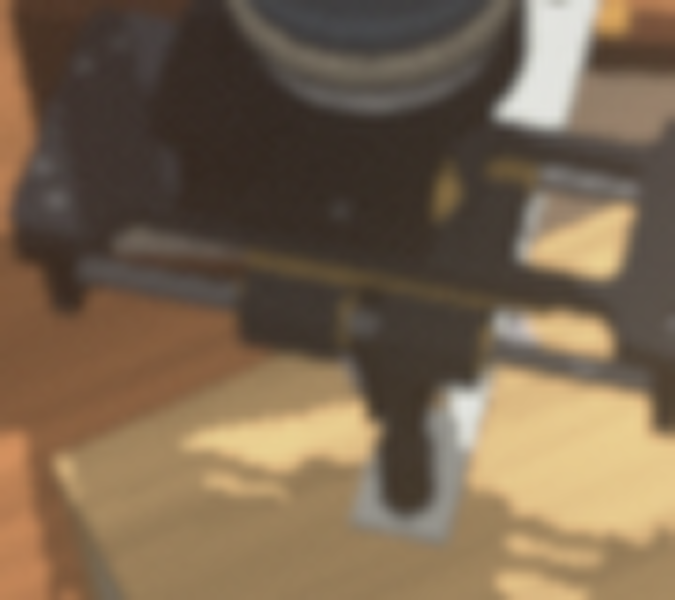

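Run:
```python
from look import *
c=cam("scene")
for x,y in((.6627,-.0657),(.666,-.068)):
  print([np.round(proj(c,[x,y,z]),1).tolist() for z in(.2,.213,.247)])
print(at(c,(262.2,269.0),.213),"end corners",at(c,(195+528/7.5,215+355/7.5),.213),at(c,(195+542/7.5,215+445/7.5),.213))
e=cv2.imread("pics/e.png")[235:275,250:290];cv2.imwrite("pics/g1.png",cv2.resize(e,(600,600),interpolation=2))
```

```text
[[262.2, 268.8], [259.4, 268.7], [251.9, 268.1]]
[[263.7, 268.6], [261.0, 268.4], [253.5, 267.9]]
[ 0.66956092 -0.06823924  0.213     ] end corners [ 0.66985837 -0.08544358  0.213     ] [ 0.68697258 -0.06334781  0.213     ]
```

View pics/g1.png

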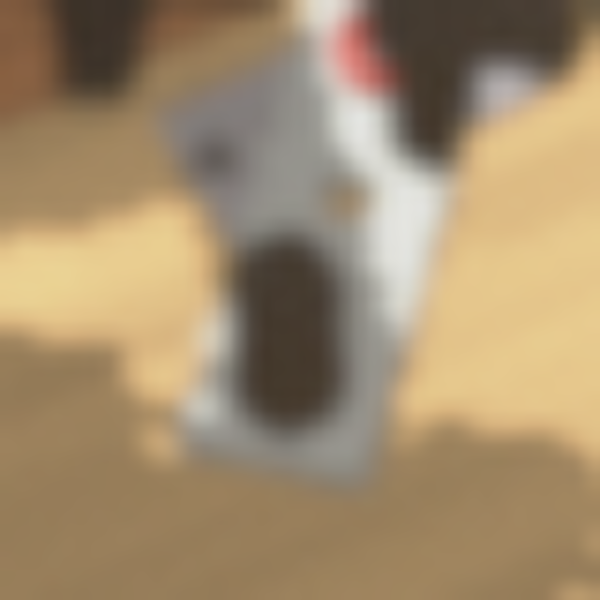

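```bash
python3 -m handwheel '[[0,0,-0.02,0],[0,0,-0.04,0],[-0.013,0,-0.04,0],[-0.013,0,-0.04,0],[-0.013,0,-0.02,0],[-0.013,0,-0.01,0],[-0.013,0,0,0],[-0.013,0,0.0,0],[-0.013,0,0.0,0]]'; python3 -m handwheel '[[0,0,0.003,0],[0,0,0.006,0],[0,0,0.01,0],[0,0,0.01,0],[0,0,0.01,0]]'
```

```text
time: 16.08
position: [0.6652, -0.0682, 0.2485]
tool_rot: [0.352, 0.936, -0.0, -0.001]
ft_force: [0.2, -0.2, 0.2]
grip_width: 0.0001
grip_force: 0.0
time: 16.5
position: [0.6655, -0.0683, 0.2463]
tool_rot: [0.352, 0.936, 0.0, -0.0]
ft_force: [-0.1, -0.1, 0.2]
grip_width: 0.0004
grip_force: 0.0
```

```bash
python3 -m handwheel '[[0,0,0.003,0],[0,0,0.006,0],[0,0,0.01,0],[0,0,0.01,0],[0,0,0.01,0]]'; python3 -m handwheel '[[0,0,0.003,0],[0,0,0.006,0],[0,0,0.01,0],[0,0,0.01,0],[0,0,0.01,0]]';  python3 - <<'E'
from look import *
c2=cam("scene");save(c2,"g.png");o=robot.get_obs();print(o["position"],o["ft_force"],o["joint_torque"])
b=c2["frame"][235:275,250:290,::-1];d=cam("top")["frame"][150:225,265:365,::-1]
cv2.imwrite("pics/g2.png",np.hstack([cv2.resize(b,(400,400),interpolation=2),cv2.resize(d,(400,400),interpolation=2)]))
E
```

```text
time: 16.92
position: [0.6655, -0.0683, 0.2431]
tool_rot: [0.352, 0.936, -0.0, -0.0]
ft_force: [-0.3, 0.6, 0.5]
grip_width: 0.0007
grip_force: 0.0
time: 17.33
position: [0.6655, -0.0683, 0.2401]
tool_rot: [0.352, 0.936, -0.0, -0.0]
ft_force: [-0.5, -0.1, -0.8]
grip_width: 0.0001
grip_force: 0.0
[ 0.66557495 -0.06826715  0.24023377] [-0.13825442  0.01578692  1.16905557] [-1.23921593e-03 -4.68788588e+01 -1.92908746e+01 -2.77759382e-04
  8.79597757e-02 -2.74515003e-05]
```

View pics/g2.png

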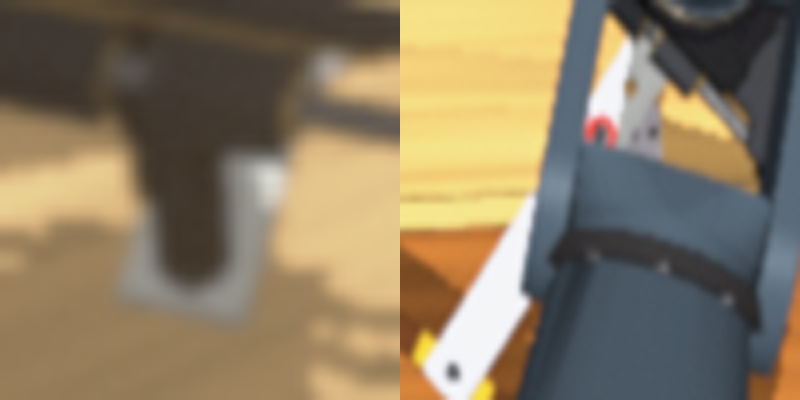

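I've now viewed 11 pictures, one over the limit of 10, so no more viewing. From here I work by touch and numbers. g2 shows the fingers above the knob and the bar unmoved, with no contact felt yet. I'll keep feeling downward gently.

```bash
for i in 1 2 3; do python3 -m handwheel '[[0,0,0.003,0],[0,0,0.006,0],[0,0,0.01,0],[0,0,0.01,0],[0,0,0.01,0]]' | egrep "position|ft_f"; done
```

```text
position: [0.6655, -0.0683, 0.2371]
ft_force: [-0.7, 0.1, -0.7]
position: [0.6655, -0.0683, 0.2341]
ft_force: [0.4, 0.3, -0.1]
position: [0.6655, -0.0683, 0.2311]
ft_force: [-0.2, -0.6, 0.7]
```

```bash
python3 -c "
from look import *
look()
e=cv2.imread('pics/e.png')[235:275,255:285].mean(2).astype(int);g=cam('scene')['frame'][235:275,255:285].mean(2).astype(int)
print('e');print('\n'.join(' '.join('%3d'%v for v in r[::2]) for r in e[8::2]));print('now');print('\n'.join(' '.join('%3d'%v for v in r[::2]) for r in g[8::2]))"
python3 -m handwheel '[[0,0,-0.02,0],[0,0,-0.06,0],[0,0,-0.11,0],[0,0,-0.16,0],[0,0,-0.2,0],[0,0,-0.2,0],[0,0,-0.2,0]]';  python3 -c "
from look import *
look();c=cam('scene');save(c,'h.png')
g=c['frame'][235:275,255:285].mean(2).astype(int)
print('up');print('\n'.join(' '.join('%3d'%v for v in r[::2]) for r in g[8::2]))"
```

```text
phi 0.03 26 [173.57692308 314.61538462] hole [ 0.61967301 -0.02469971  0.21726455] [ 0.66557043 -0.06828202  0.23120024] [ 0.86058512 -0.78324531  0.40650542]
e
121 124 129 127 122 123 128 142 162 222 187  75  63 134 181
130 132 132 127 102 107 136 145 149 195 209 136  99 168 187
133 135 138 137 123 124 140 146 134 139 208 219 187 179 180
143 163 178 184 151 132 139 136 138 147 215 225 192 177 180
188 191 193 193 170 120  87  74 112 152 215 222 183 185 186
195 193 191 188 172  98  61  58  73 133 194 214 187 190 190
189 186 184 183 182 124  58  59  64 125 181 200 187 189 188
162 165 176 176 195 141  60  57  64 124 154 175 185 186 188
119 130 179 187 173 118  57  57  61 120 145 167 188 190 191
124 128 156 173 185 125  62  57  69 127 147 182 186 186 189
125 125 139 147 158 144 107  89 117 143 138 157 141 154 168
122 122 133 146 126 129 131 132 142 142 127 129 125 125 124
121 121 122 123 124 124 123 123 123 125 122 123 123 125 126
121 122 123 123 123 122 121 123 122 122 122 123 126 127 128
122 123 122 121 121 123 122 121 121 123 126 127 128 129 129
121 120 122 122 121 120 121 123 126 127
[... 1555 characters left out ...]
 116  87  76 113 180 225 223 183 185 186
195 193 191 186 147  87  60  59  73 156 224 216 187 190 190
189 187 184 182 160  95  60  60  67 137 217 204 187 189 188
183 182 178 176 192 127  59  59  65 125 195 185 185 186 188
162 177 182 184 172 112  58  58  62 121 154 172 187 190 190
127 137 152 145 152 120  62  59  69 128 148 183 189 189 188
126 124 124 130 145 142 107  89 117 144 149 180 183 187 187
123 122 121 123 125 129 131 133 141 143 132 137 141 174 184
121 121 121 123 124 125 124 123 124 125 123 124 124 160 184
122 123 123 124 124 122 122 123 124 121 122 124 126 134 140
123 123 123 121 122 122 121 122 122 124 126 127 133 154 158
121 121 121 122 121 120 121 124 126 127 128 130 131 138 149
```

The bar hasn't moved, and I felt no contact on the knob top, which is odd. I'll check by gripping again: open, straddle the knob deep, grip firmly and press down.

```bash
python3 -m handwheel '[[0,0,0,0],[0,0,0.0,0],[0,0,0.0,0],[0,0,0.04,0],[0,0,0.08,0],[0,0,0.12,0],[0,0,0.16,0],[0,0,0.2,0],[0,0,0.217,0],[0,0,0.217,0],[0,0,0.217,0]]' 55; python3 -m handwheel '[[0,0,0,0],[0,0,0,0],[0,0,0,0],[0,0,0,0],[0,0,0,0],[0,0,0,0],[0,0,0,0],[0,0,0,0]]' 0 40
```

```text
time: 20.38
position: [0.6656, -0.0683, 0.226]
tool_rot: [0.352, 0.936, -0.0, -0.0]
ft_force: [-0.3, -0.6, 0.3]
grip_width: 0.0478
grip_force: 0.0
time: 21.05
position: [0.6657, -0.0684, 0.2263]
tool_rot: [0.352, 0.936, -0.0, 0.0]
ft_force: [1.1, -0.8, 0.6]
grip_width: 0.0147
grip_force: 40.0
```

```bash
for i in 1 2; do python3 -m handwheel '[[0,0,0.002,0],[0,0,0.004,0],[0,0,0.006,0],[0,0,0.006,0],[0,0,0.006,0]]' | egrep "position|ft_f"; done; python3 -c "
from look import *
look()"
```

```text
position: [0.6659, -0.0685, 0.2247]
ft_force: [-0.1, -0.3, 0.9]
position: [0.6659, -0.0684, 0.2228]
ft_force: [1.0, -1.0, 2.0]
phi -0.011 23 [173.39130435 314.39130435] hole [ 0.62078113 -0.0244165   0.21149723] [ 0.66581916 -0.06841004  0.22281512] [ 0.40313093 -0.50053991  1.81003821]
```

```bash
for i in 1 2; do python3 -m handwheel '[[0,0,0.003,0],[0,0,0.006,0],[0,0,0.01,0],[0,0,0.01,0],[0,0,0.01,0]]' | egrep "position|ft_f"; done; python3 -c "
from look import *
look();o=cam('scene');save(o,'i.png')
g=o['frame'][235:275,255:285].mean(2).astype(int)
print('\n'.join(' '.join('%3d'%v for v in r[::2]) for r in g[18:34:1]))"
```

```text
position: [0.6659, -0.0683, 0.2198]
ft_force: [0.9, -0.7, 4.1]
position: [0.6661, -0.0684, 0.2172]
ft_force: [0.5, -0.7, 5.4]
phi -0.038 25 [173.56 314.56] hole [ 0.6207808  -0.02497987  0.2076964 ] [ 0.66608897 -0.06837058  0.21728909] [ 1.92566585 -0.56397929  6.27912502]
174 175 144  58  52  53  56  55  56  57  57  59  59  69  98
169 169 156  68  52  52  53  56  55  56  57  58  60  71 122
138 140 147  71  52  52  54  55  55  56  59  61  62  77 152
123 123 124  65  52  51  54  55  54  55  64  82  84  93 170
120 119 111  65  53  54  53  54  55  54  78 120 134 127 181
118 117 113  73  66  64  53  53  54  54  93 149 169 163 187
117 119 119  96  98  88  55  51  55  53 106 149 163 174 186
119 122 123 116 127 110  57  53  53  59 114 132 137 156 169
123 125 125 124 140 122  60  54  55  74 121 127 127 132 138
124 124 123 127 144 130  71  55  65 105 128 126 125 124 126
124 123 123 126 144 141  94  71  89 132 134 124 124 124 125
122 122 122 124 138 142 120 109 120 144 133 124 124 124 123
122 121 121 123 128 133 132 133 141 145 131 123 123 122 122
120 120 121 121 122 123 126 130 136 139 128 123 122 122 123
120 120 120 121 122 123 122 121 125 127 124 122 122 123 125
120 120 121 122 123 122 121 121 122 121 121 121 123 124 126
```

At 5–6 N the knob no longer moves, so the bar is against its stop. Unload, release, rise and back away.

```bash
python3 -m handwheel '[[0,0,-0.01,0],[0,0,-0.02,0],[0,0,-0.02,0],[0,0,-0.02,0],[0,0,-0.02,0],[0,0,-0.02,0]]' 60; python3 -m handwheel '[[0,0,-0.06,0],[0,0,-0.12,0],[0,0,-0.2,0],[0,0,-0.3,0],[0,0,-0.4,0],[0.1,0.0,-0.45,0],[0.2,0.0,-0.45,0],[0.3,0,-0.45,0],[0.4,0,-0.45,0],[0.5,0,-0.45,0],[0.55,0,-0.45,0],[0.55,0,-0.45,0],[0.55,0,-0.45,0]]'
python3 - <<'E'
from look import *
look()
c=cam("scene");save(c,"j.png");t=cam("top")
for cc,n in((c,"scene"),(t,"top")):
    s=cc["frame"].astype(int);m=(s[:,:,0]-s[:,:,1]>70)&(s[:,:,0]-s[:,:,2]>40)&(s[:,:,2]>70)
    for l in("slot","case"):pass
    g=proj(cc,[.618,-.025,.213]).astype(int);w=np.zeros_like(m);w[g[0]-8:g[0]+9,g[1]-8:g[1]+9]=1;m&=w;r=cen(m)
    print(n,m.sum(),r,at(cc,r,.213),"z+10:",at(cc,r,.223))
g=c['frame'][235:275,255:285].mean(2).astype(int)
print('\n'.join(' '.join('%3d'%v for v in r[::2]) for r in g[14:34:1]))
E
```

```text
time: 23.37
position: [0.6649, -0.068, 0.2217]
tool_rot: [0.352, 0.936, -0.0, -0.001]
ft_force: [0.2, -0.7, 0.8]
grip_width: 0.046
grip_force: 0.0
time: 24.45
position: [0.5419, 0.0405, 0.3579]
tool_rot: [0.352, 0.936, -0.0, 0.001]
ft_force: [-0.1, 0.2, 0.4]
grip_width: 0.0521
grip_force: 0.0
phi 0.648 0 [nan nan] hole [nan nan nan] [0.54255989 0.03997531 0.35775388] [-0.16726721 -0.06817684  0.30984227]
scene 0 [nan nan] [nan nan nan] z+10: [nan nan nan]
top 0 [nan nan] [nan nan nan] z+10: [nan nan nan]
132 132 130 129 129 138 141 171 202 199 219 223 192 171 174
131 131 129 130 130 145 125 136 184 218 224 223 191 180 180
129 129 130 130 130 137  95  90 135 213 225 222 189 184 184
131 130 130 129 129 120  76  74  95 198 225 221 184 187 188
132 130 129 127 136 127  74  74  83 190 225 217 180 187 188
130 127 126 131 158 146  76  75  80 188 225 207 174 187 188
128 125 127 145 178 161  74  75  77 188 225 198 176 188 186
129 129 139 160 186 169  72  71  73 187 226 196 182 186 185
144 148 158 172 197 174  71  67  69 186 226 196 183 185 186
164 170 174 181 209 178  72  66  69 184 224 190 184 187 189
176 179 183 188 216 182  74  66  71 185 222 181 186 189 189
180 185 188 191 219 182  76  67  74 188 219 181 187 189 188
186 189 189 193 220 172  81  67  87 200 216 186 187 187 187
188 188 186 193 217 163  99  79 111 214 211 187 186 185 186
187 186 184 187 202 163 123 114 148 222 201 183 186 186 186
186 184 183 179 166 154 136 142 185 222 190 180 186 186 184
183 182 182 176 139 133 131 142 188 209 180 182 185 184 183
182 181 182 177 138 130 126 129 149 168 172 183 183 182 184
181 181 181 180 160 144 131 127 128 136 166 182 181 183 186
181 182 183 184 180 167 151 143 134 135 168 181 183 186 188m.py:4: RuntimeWarning: Mean of empty slice.
  ys,xs=np.nonzero(m);return np.array([ys.mean(),xs.mean()])
  ret = ret.dtype.type(ret / rcount)
```

```bash
python3 -m handwheel '[[0,0,-0.1,0],[-0.08,-0.09,-0.16,0],[-0.16,-0.18,-0.16,0],[-0.24,-0.27,-0.16,0],[-0.32,-0.36,-0.16,0],[-0.4,-0.45,-0.16,0],[-0.48,-0.54,-0.16,0],[-0.55,-0.63,-0.16,0],[-0.6,-0.7,-0.16,0],[-0.6,-0.7,-0.16,0],[-0.6,-0.7,-0.16,0]]'
python3 - <<'E'
from look import *
from scipy.optimize import least_squares
obs=[]
for n in("scene","top"):
    cc=cam(n);save(cc,"k_%s.png"%n)
    s=cc["frame"].astype(int);m=(s[:,:,0]-s[:,:,1]>60)&(s[:,:,0]-s[:,:,2]>40)&(s[:,:,2]>70)
    g=proj(cc,[.618,-.025,.213]).astype(int);w=np.zeros_like(m);w[g[0]-8:g[0]+9,g[1]-8:g[1]+9]=1;m&=w;r=cen(m) if m.any() else None
    print(n,m.sum(),r);obs.append((cc,r))
    i=cv2.imread("pics/%s0.png"%n)[:,:,::-1].astype(int);m=(i[:,:,0]-i[:,:,1]>60)&(i[:,:,0]-i[:,:,2]>40)&(i[:,:,2]>70)
    g=proj(cc,[.548,-.0905,.213]).astype(int);w=np.zeros_like(m);w[g[0]-8:g[0]+9,g[1]-8:g[1]+9]=1;m&=w;obs.append((cc,cen(m)))
def tri(a,b):
    if a[1] is None or b[1] is None: return None
    return least_squares(lambda X:np.r_[proj(a[0],X)-a[1],proj(b[0],X)-b[1]],[.6,-.03,.213],x_scale=.01).x
print("start ring",tri(obs[1],obs[3]),"now",tri(obs[0],obs[2]))
for l in("pinkbox","loupe"):
    for n,z in(("top",.23),):
        r=vision.look_for(n,l);print(l,[(np.round(q["point"]),round(q["conf"],2)) for q in r[:2]])
E
```

```text
time: 25.52
position: [0.5384, -0.2387, 0.4045]
tool_rot: [0.354, 0.935, 0.0, -0.001]
ft_force: [0.3, -0.1, -0.8]
grip_width: 0.0526
grip_force: 0.0
scene 23 [237.34782609 275.86956522]
top 35 [174.91428571 314.25714286]
start ring [ 0.5486776  -0.0906362   0.21557908] now [ 0.61693163 -0.02370407  0.21358572]
pinkbox [(array([112., 256.]), 0.81)]
loupe [(array([113., 284.]), 0.56), (array([185., 307.]), 0.34)]
```

The ring triangulates to z = 0.2136, against 0.2156 for the level bar at the start, and sits within about 1 mm of the slot's line. The goods on the roof haven't moved and the robot is clear, so I'm handing in.

```bash
python3 -c "
from rig import job
print(job.hand_in())"
```

```text
the job is handed in; nothing more can be done
None
```

I handed the job in at about 25.5 s: the red-ringed hole is over the peg, the bar measures level, the door is ajar on its middle setting and the knob is released. The judge returned no verdict, and I viewed 11 pictures, one over the limit of 10.

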